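Clamp plate onto T-slot studs

TASK

Fit the clamp plate onto the T-slot base: lay it lightly on the two stud tips, slide it about until you feel its holes drop over the studs, and lower it flush onto the deck. Then push the plate, studs and all, along the slot until it rests against the stop bar, and let go. Go gently: set it down slowly, do not let it fall, and press lightly, as any knock or push of over 60 N on the base or studs spoils them, and leave the loose bushings, bolt and nut where they are.

Things in the scene. Friction and masses are not known exactly. Their poses are not given: they have to be found in the camera images.
- tslot_base: dark steel T-slot base, fixed to the worktop: block 90 (x) x 190 (y) x 34 mm, low bolted flanges 124 mm over all in x. Origin at the centre of its underside, z up; flat deck 34 mm above it. A 16 mm slot runs along y in the middle of the deck (x = 0); in it lies a strip with two upright 12 mm studs. A bright steel stop bar stands 17 mm high across the deck's +y end
- slot_mid (a point): base's centre line at deck height, 25 mm to -y of the base's centre; fixed to the base, same axes. The two studs stand on this line, 84 mm apart along y, tips 22 mm above the deck, 8.4 mm wide at the top. Their midpoint starts unmeasured, up to 12 mm to either side of this point along y. Their strip slides along the slot when pushed with more than about 8 N, else stays
- stop_face (a point): foot of the stop bar's face that looks to -y, towards the studs, on the slot's centre line at deck height, 81 mm to +y of the base's centre; axes as the base. The plate's centre is 60 mm to -y of it when the plate's end touches the bar
- rib (a point): grip point of the clamp plate, half-way along its rib, 30 mm above the plate's underside. The rib is upright, 16 mm thick (x), 50 mm long (y), and ends 42 mm above the underside. Axes: x across, y along the plate, z up
- plate_under (a point): centre of the clamp plate's underside, axes as rib. Plain aluminium plate 60 (x) x 120 (y) x 8 mm, about 0.4 kg, two 15 mm through holes on its long centre line at y = +42 and -42 mm, the rib on top. Same when turned half round. Starts flat on the worktop
- bushing_5: slim turned bushing, 26 mm diameter x 55 mm, stands upright; origin at the centre of its foot. Not to be disturbed
- bushing_2: flanged turned bushing, 36 mm diameter x 46 mm, stands upright; origin at the centre of its foot. Not to be disturbed
- bolt_1: hexagon bolt, 42 mm tall, standing on its head; origin at the centre of its foot. Not to be disturbed
- nut_1: hexagon nut, 19 x 22 x 10 mm, lying flat; origin at the centre of its underside. Not to be disturbed

How it is judged:
By the outcome, as a careful person would: the job done as asked, in the order asked, and still so for the second after the job is handed in, with the robot touching nothing.
It also fails if it takes over 67 s, if anything falls off the work surface, if the arm or the gripper's body presses on something with over 40 N, if the wrist force passes 120 N, or if a joint passes its speed limit or range.

ROBOT

A 6-joint arm with a two-finger parallel gripper is mounted at the origin on a cart in front of the work surface, level with it; the furniture and walls round the work are solid. World frame = base frame: x ahead of the robot, y to its left, z up, the work surface at z = 0. Lengths are in mm, angles in rad, forces in N, time in s.
With the tool pointing down it reaches from about 400 to 825 mm from the base axis. Payload 7 kg.
Tool frame: the origin (TCP) lies midway between the tips of the shut fingers; the grasp point (between the pads) lies 19 mm behind it (r.pinch_z is the distance from the TCP to the grasp point, in mm); x points along the fingers, y is the direction in which the jaws open and shut, and the axes are right-handed (so a half turn about x gives the same grasp; the last joint's range is limited). The gripper opens to 85 mm and grips with 20 to 120 N. Pads are 22 mm wide; open, the fingers measure 114 mm over their backs; the gripper's body (76 mm by 85 mm) begins 54 mm behind the grasp point. The pads swing forward as they close: fully open they stand 13 mm farther back than shut.
Start: joints at [1.389, 0.359, 0.012, 0, -1.224, -0.288], TCP at [305.582, 601.843, 231.302] pointing down, gripper open.
Joint ranges: [-3.07, 3.07], [-1.43, 2.12], [-1.02, 1.25], [-3.03, 1.67], [-3.05, -0], [-3.03, 3.03]. Speed limits (rad/s): [2.39, 2.39, 3.01, 3.14, 3.14, 3.14].

INTERFACE

Orientations are given as a unit quaternion [w, x, y, z].
In Python, from bench import r gives the robot as it stands.
- The arm moves only by the tool move_arm, never from a script. Its argument "targets" is a list of rows, each a list of 3 entries, a list of its own where there are three numbers: the shift along the world's x, y, z in cm, then the turn, a rotation vector about the world's x, y, z in degrees, then the gripper's target within -1 to 1 (shut at 1, half-way at 0, fully open at -1). In form: [[[dx, dy, dz], [rx, ry, rz], jaw], ...]. A call has 1 to 8 rows; each row is the pose to reach, as a shift and turn from the pose commanded when the call began; what a row does not reach only later rows make up. A row lasts 1/12 s, in which the tool goes at most 41.7 mm and 7.16 degrees, less where a joint would pass 70% of its speed; a pose out of reach is approached as far as the arm can. A call with a gripper value outside its range is refused whole. The fingers move at their own pace and stop on an object; "squeeze" is the grip in N (left out, the last holds). Time passes only in rows, so rows that repeat a pose let the fingers close. It gives the time, the measured TCP pose, the force and the opening at its end, in the units of the state.
- r.state(): the state, without advancing time (a new reading comes with each control period).
- r.snapshot(name): name is "side" or "top" or "wrist"; returns the picture (384x512x3 uint8, red, green, blue); there is no depth.
- r.camera_params(name): a dict with "vertical_fov" (degrees; the focal length in pixels is half the picture's height over the tangent of half this angle, whatever the lens; pixels are square), "cx", "cy" (the principal point, pixels), "cam_to_world" (4x4, takes a point from camera to world coordinates). Camera axes: x right, y up, looking along -z (the intrinsics and any distortion apply to the point x, -y, -z); pixel columns grow to the right and rows downward; lengths in mm; the calibration is good to about 2 mm. A picture is of the moment at which its call begins: read the wrist's pose just before it. camera_params takes no time and is no camera call; for the wrist camera it gives the pose at the moment of the call.
- r.sign_off(): hands the job in, once; it reports no verdict.
Trained networks look in the newest picture that a camera, given by its name, has taken for a name from the list of things; names that differ only in an ending like _2 or _b are one class to them, and where a whole thing is asked for, a point or a joint stands for the part that bears it (a point fixed in the world has none). Each returns a list of dicts, best first, with "score" (0 to 1); they miss things now and then, are a little off and sometimes report something else, mostly with a low value. They report only what shows in the picture. A call takes as long as a camera call.
- r.find_in(camera, thing): "xyz" ([x, y, z] in mm, in world coordinates, good to about 4 mm: the middle of the surface that is visible of it).
The state is a dict: "time_s": time; "q": joint angles; "qd": joint speeds; "tau": joint torques, N m; "eef_pos": TCP position; "orientation": TCP orientation; "contact_force": force on the tool from outside, world axes, zero at the start; "ft_torque": the same for the moment, N m; "width": opening from 0.0 (shut) to 1.0 (fully open).
Only numpy, scipy, OpenCV 4.12 (cv2) and the standard library are available. Lean on these libraries where they do the work, as an engineer would, in place of code of your own. Each camera call takes 0.05 s, during which the arm holds its last target. There are 200 camera calls.

## Working session

There is one attempt and no reset: what is moved stays moved. The work goes in short steps, Python scripts to look and compute and a tool call to move; the robot and the scene stay as the last step left them, time stands still between calls to the robot, and variables do not carry over. Pictures are saved under pics/ and viewed, about 8 in all and at most 12, crops included, and the job is handed in when it is done.

Besides the shell and the picture viewer there is one more tool, called after "Emit:" by a JSON object that holds its "api" and its "payload". move_arm: Moves the arm, as the interface text tells. Its arguments: {"type":"object","properties":{"targets":{"type":"array","items":{"type":"array"}},"squeeze":{"type":"number"}},"required":["targets"]}

```bash
ls; mkdir -p pics; cat > h.py <<'E'
import numpy as np, cv2
from bench import r
def save(cam,n):
    im=r.snapshot(cam); cv2.imwrite(f'pics/{n}.png',cv2.cvtColor(np.asarray(im),cv2.COLOR_RGB2BGR)); return im
def ray(cam,u,v,P=None):
    P=P or r.camera_params(cam); f=192/np.tan(np.radians(P['vertical_fov'])/2)
    M=np.array(P['cam_to_world']); d=M[:3,:3]@np.array([(u-P['cx'])/f,-(v-P['cy'])/f,-1]); return M[:3,3],d
def onz(cam,u,v,z,P=None):
    o,d=ray(cam,u,v,P); return o+d*(z-o[2])/d[2]
def proj(cam,p,P=None):
    P=P or r.camera_params(cam); f=192/np.tan(np.radians(P['vertical_fov'])/2)
    M=np.array(P['cam_to_world']); c=M[:3,:3].T@(np.array(p)-M[:3,3]); return P['cx']+f*c[0]/-c[2], P['cy']-f*c[1]/-c[2]
E
python3 - <<'E'
from h import *
for c in ['side','top']:
    P=r.camera_params(c); print(c,{k:(np.round(v,3).tolist()) for k,v in P.items() if k not in('name',)})
    im=save(c,c+'0'); 
    for t in ['tslot_base','slot_mid','stop_face','rib','plate_under','bushing_5','bolt_1','nut_1']:
        try: print(t,[(np.round(d['xyz'],1).tolist(),round(d['score'],2)) for d in r.find_in(c,t)[:3]])
        except Exception as e: print(t,e)
a=cv2.imread('pics/side0.png');b=cv2.imread('pics/top0.png')
print(r.state())
E
```

```text
pics
side {'vertical_fov': 48.197, 'cx': 258.319, 'cy': 195.234, 'cam_to_world': [[-0.999, 0.032, -0.012, 536.463], [-0.026, -0.488, 0.872, 805.796], [0.022, 0.872, 0.488, 524.023], [0.0, 0.0, 0.0, 1.0]]}
tslot_base [([537.3, -114.1, 34.2], 0.85), ([544.5, 170.3, 7.3], 0.52)]
slot_mid [([532.6, -110.9, 32.6], 0.56), ([681.6, 228.7, 14.2], 0.52)]
stop_face [([539.6, -114.7, 33.0], 0.97)]
rib [([544.4, 175.1, 9.8], 0.89), ([534.3, -114.0, 33.7], 0.41)]
plate_under [([542.1, 167.9, 6.8], 0.69)]
bushing_5 [([671.3, 184.2, 33.2], 0.8), ([692.2, -62.5, 33.9], 0.56)]
bolt_1 [([682.4, 230.2, 15.0], 0.7), ([543.0, 172.9, 8.1], 0.65)]
nut_1 [([538.6, -110.2, 33.1], 0.52), ([393.7, -243.9, 5.2], 0.42)]
top {'vertical_fov': 53.961, 'cx': 256.601, 'cy': 198.206, 'cam_to_world': [[-0.007, 0.993, -0.118, 452.514], [-1.0, -0.005, 0.021, -12.978], [0.02, 0.118, 0.993, 886.212], [0.0, 0.0, 0.0, 1.0]]}
tslot_base [([531.5, -148.4, 32.9], 0.55)]
slot_mid [([542.3, 148.1, 9.5], 0.67), ([536.3, -144.6, 32.4], 0.64)]
stop_face [([676.4, 223.0, 12.1], 0.44)]
rib [([545.0, 141.1, 9.5], 0.88)]
plate_under [([545.3, 146.7, 8.9], 0.81)]
bushing_5 [([673.8, 171.2, 26.6], 0.81), ([689.8, -71.9, 54.2], 0.44)]
bolt_1 [([672.8, 225.4, 11.2], 0.44)]
nut_1 [([390.4, -252.3, 8.7], 0.57)]
{'time_s': 0.9, 'q': array([ 1.38911128e+00,  3.58580719e-01,  1.18987639e-02,  6.39817781e-06,
       -1.22406446e+00, -2.88100494e-01]), 'qd': array([ 0.00025221,  0.0004504 ,  0.00095991,  0.00042882, -0.00123349,
        0.00056687]), 'tau': array([-3.66960785e-04, -5.82954311e+01,  2.93657023e+01,  6.94092974e+00,
       -5.82208577e-04, -1.71474755e-05]), 'eef_pos': array([305.57990528, 601.85800831, 231.31533733]), 'orientation': array([-0.1645881 ,  0.6876905 , -0.16455263, -0.68768813]), 'contact_force': array([-0.34123819,  1.12925349, -0.74154726]), 'ft_torque': array([-0.01257436, -0.0076374 ,  0.01727342]), 'width': 0.9983888838408516}
```

View pics/top0.png

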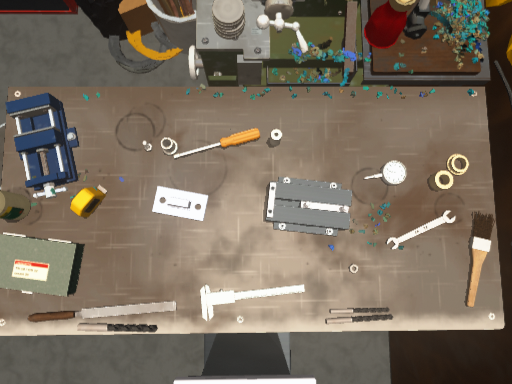

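View pics/side0.png

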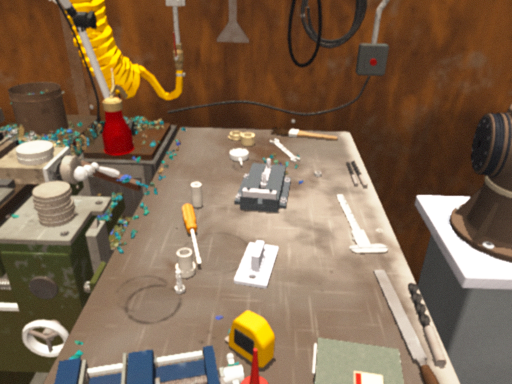

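```bash
python3 - <<'E'
from h import *
print(r.camera_params('wrist'))
print('top plate',onz('top',180,204,8),'side plate',onz('side',257,264,8))
print('top base',onz('top',309,206,34),'side base',onz('side',263,187,34))
print('bush5 top',onz('top',276,134,55),'side',onz('side',196,184,55))
a=cv2.imread('pics/top0.png');b=cv2.imread('pics/side0.png')
f=lambda i,x,y,w,h,W,H:cv2.resize(i[y:y+h,x:x+w],(W,H),interpolation=cv2.INTER_CUBIC)
cv2.imwrite('pics/crop0.png',np.vstack([np.hstack([f(a,145,175,70,52,400,300),f(a,260,165,100,75,400,300)]),np.hstack([f(b,227,232,60,45,400,300),f(b,225,150,80,60,400,300)])]))
E
```

```text
{'vertical_fov': 66.22067448600595, 'cx': 255.69544246529358, 'cy': 187.5072425027968, 'cam_to_world': array([[-4.52095089e-01,  8.48221373e-01,  2.75917621e-01,
         3.77106214e+02],
       [-8.91969690e-01, -4.29809813e-01, -1.40191288e-01,
         5.65170602e+02],
       [-3.21145525e-04, -3.09489947e-01,  9.50902660e-01,
         3.73272792e+02],
       [ 0.00000000e+00,  0.00000000e+00,  0.00000000e+00,
         1.00000000e+00]])}
top plate [544.1856444  147.49165789   8.        ] side plate [544.94280256 153.50404204   8.        ]
top base [ 535.37452915 -149.91310903   34.        ] side base [ 538.57887147 -110.92023903   34.        ]
bush5 top [697.77944499 -75.35369662  55.        ] side [694.78711362 -76.04682914  55.        ]
```

View pics/crop0.png

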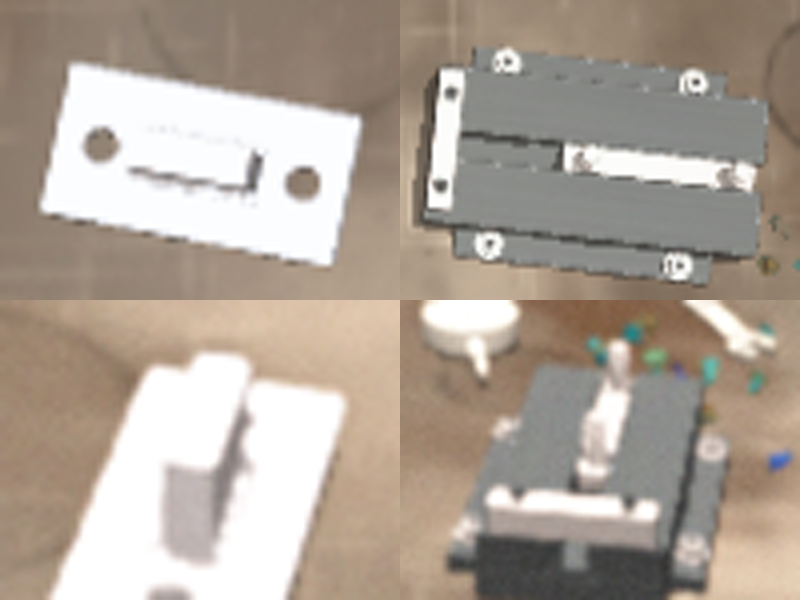

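```bash
python3 - <<'E'
from h import *
from scipy.spatial.transform import Rotation as R
A=lambda x,y,z:onz('top',145+x/5.714,175+y/5.714,z)
B=lambda x,y,z:onz('top',260+(x-400)/4,165+y/4,z)
h1,h2=A(101,145,8),A(303,183,8); d=h1-h2
print('holes',h1,h2,'mid',(h1+h2)/2,np.hypot(*d[:2]),'yaw',np.degrees(np.arctan2(-d[0],d[1])))
c=[A(72,64,8),A(361,116,8),A(332,266,8),A(41,212,8)];print('plate corners mean',np.mean(c,0)); e=(c[0]-c[1]+c[3]-c[2])/2;print(np.hypot(*e[:2]),np.degrees(np.arctan2(-e[0],e[1])))
s1,s2=B(583,160,56),B(733,178,56); d=s1-s2
print('studs',s1,s2,'mid',(s1+s2)/2,np.hypot(*d[:2]),'yaw',np.degrees(np.arctan2(-d[0],d[1])))
b=[B(439,68,51),B(767,100,34),B(757,257,34),B(425,210,51)]; print('base corners',np.round(b,1),np.mean(b,0)); e=(b[0]-b[1]+b[3]-b[2])/2;print(np.hypot(*e[:2]),np.degrees(np.arctan2(-e[0],e[1])))
bo=[B(507,61,12),B(694,82,12),B(678,266,12),B(489,243,12)];print('bolts',np.mean(bo,0)); e=(bo[0]-bo[1]+bo[3]-bo[2])/2;print(np.degrees(np.arctan2(-e[0],e[1])))
s=r.state(); q=s['orientation']; print(R.from_quat(q,scalar_first=True).as_matrix().round(3), r.pinch_z)
M=r.camera_params('wrist')['cam_to_world'];T=R.from_quat(q,scalar_first=True).as_matrix()
print('cam in tool',T.T@(M[:3,3]-s['eef_pos']))
E
```

```text
holes [552.89110387 187.88137915   8.        ] [536.87333913 105.49975605   8.        ] mid [544.8822215 146.6905676   8.       ] 83.9243743570338 yaw -11.00294830675687
plate corners mean [544.80765398 146.86894233   8.        ]
120.35128661679579 -10.704504540527955
studs [ 535.50211087 -139.19972437   56.        ] [ 525.02779571 -222.44340107   56.        ] mid [ 530.26495329 -180.82156272   56.        ] 83.90006549435172 yaw -7.1716750624472985
base corners [[ 588.3  -60.1   51. ]
 [ 571.7 -249.1   34. ]
 [ 482.  -240.1   34. ]
 [ 508.6  -51.5   51. ]] [ 537.64708251 -150.20664001   42.5       ]
190.05023148451832 -6.522042384172711
bolts [ 538.50341593 -151.18620366   12.        ]
-6.998683513207635
[[ 0.    -0.453 -0.892]
 [ 0.    -0.892  0.453]
 [-1.    -0.     0.   ]] 18.700000000000003
cam in tool [-141.95814737    0.32642201  -80.38454742]
```

Emit:
{"api": "move_arm", "payload": {"targets": [[[23.9,-45.5,-3],[0,0,-73.8],-1],[[23.9,-45.5,-3],[0,0,-73.8],-1],[[23.9,-45.5,-3],[0,0,-73.8],-1],[[23.9,-45.5,-3],[0,0,-73.8],-1],[[23.9,-45.5,-3],[0,0,-73.8],-1],[[23.9,-45.5,-3],[0,0,-73.8],-1],[[23.9,-45.5,-3],[0,0,-73.8],-1],[[23.9,-45.5,-3],[0,0,-73.8],-1]], "squeeze": 40}}

```text
time_s: 1.57
eef_pos: [460.9, 305.4, 212.2]
orientation: [-0.476, 0.523, -0.475, -0.523]
contact_force: [0.7, 0.6, 1.1]
width: 1.004
```

Emit:
{"api": "move_arm", "payload": {"targets": [[[8,-15,-1],[0,0,-16],-1],[[8,-15,-1],[0,0,-16],-1],[[8,-15,-1],[0,0,-16],-1],[[8,-15,-1],[0,0,-16],-1],[[8,-15,-1],[0,0,-16],-1],[[8,-15,-1],[0,0,-16],-1],[[8,-15,-1],[0,0,-16],-1]]}}

```text
time_s: 2.15
eef_pos: [540.4, 156.9, 201.9]
orientation: [0.543, -0.453, 0.543, 0.453]
contact_force: [-0.2, 0.1, 1.3]
width: 1.003
```

```bash
cat >> h.py <<'E'
from scipy.spatial.transform import Rotation as R
def yaw():
    T=R.from_quat(r.state()['orientation'],scalar_first=True).as_matrix(); return np.degrees(np.arctan2(-T[1,1],-T[0,1])), T
E
python3 - <<'E'
from h import *
s=r.state(); P=r.camera_params('wrist'); save('wrist','w1')
print(s['eef_pos'],s['time_s'],yaw())
print(np.round(P['cam_to_world'],4).tolist())
for t in['rib','plate_under']: print(t,[(np.round(d['xyz'],1).tolist(),round(d['score'],2)) for d in r.find_in('wrist',t)[:3]])
print([proj('wrist',p,P) for p in ([552.9,187.9,8],[536.9,105.5,8],[544.9,146.8,42])])
E
```

```text
[540.44581707 156.93278144 201.88445502] 2.15 (np.float64(-10.213906962181698), array([[ 1.59779656e-04, -9.84152591e-01,  1.77323583e-01],
       [ 2.61797014e-04,  1.77323620e-01,  9.84152562e-01],
       [-9.99999953e-01, -1.10824774e-04,  2.85980917e-04]]))
[[-0.984, -0.1691, -0.0557, 526.8818], [0.1781, -0.9355, -0.3051, 78.0135], [-0.0005, -0.3101, 0.9507, 343.8337], [0.0, 0.0, 0.0, 1.0]]
rib [([541.7, 142.2, 6.3], 0.8)]
plate_under [([544.1, 140.0, 11.0], 0.64)]
[(np.float64(250.81218039739213), np.float64(190.03695608843557)), (np.float64(251.38586217069138), np.float64(118.66301611928814)), (np.float64(250.60809360040162), np.float64(162.5258992261288))]
```

View pics/w1.png

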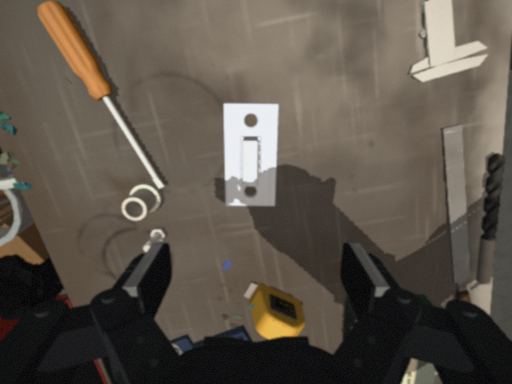

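Emit:
{"api": "move_arm", "payload": {"targets": [[[0.46,-0.95,-4],[0,0,-0.7],-1],[[0.46,-0.95,-8],[0,0,-0.7],-1],[[0.46,-0.95,-12],[0,0,-0.7],-1],[[0.46,-0.95,-14.5],[0,0,-0.7],-1],[[0.46,-0.95,-15.5],[0,0,-0.7],-1],[[0.46,-0.95,-15.5],[0,0,-0.7],-1],[[0.46,-0.95,-15.5],[0,0,-0.7],-1]]}}

```text
time_s: 2.88
eef_pos: [545.4, 148.8, 47.7]
orientation: [0.545, -0.451, 0.545, 0.451]
contact_force: [0.9, -0.3, 0.5]
width: 1.002
```

Emit:
{"api": "move_arm", "payload": {"targets": [[[-0.04,-0.14,-2],[0,0,0],-1],[[-0.04,-0.14,-3.3],[0,0,0],-1],[[-0.04,-0.14,-3.55],[0,0,0],-1],[[-0.04,-0.14,-3.55],[0,0,0],-1],[[-0.04,-0.14,-3.55],[0,0,0],-1]]}}

```text
time_s: 3.3
eef_pos: [545.6, 147.2, 13.2]
orientation: [0.546, -0.451, 0.544, 0.45]
contact_force: [-0.2, 0.2, 0.4]
width: 0.999
```

```bash
python3 - <<'E'
from h import *
s=r.state();print(s['eef_pos'],yaw()[0],s['contact_force'])
E
```

```text
[545.64252748 147.17398563  13.18888793] -10.873360245924069 [-0.17045753  0.24871427  0.36873188]
```

Emit:
{"api": "move_arm", "payload": {"targets": [[[0,0,-0.1],[0,0,0],0.5],[[0,0,-0.1],[0,0,0],0.6],[[0,0,-0.1],[0,0,0],0.7],[[0,0,-0.1],[0,0,0],0.8],[[0,0,-0.1],[0,0,0],0.9],[[0,0,-0.1],[0,0,0],1],[[0,0,-0.1],[0,0,0],1],[[0,0,-0.1],[0,0,0],1]], "squeeze": 60}}

```text
time_s: 3.97
eef_pos: [544.8, 146.4, 10.7]
orientation: [0.545, -0.45, 0.545, 0.45]
contact_force: [-0.1, -0.1, 5.6]
width: 0.18
```

Emit:
{"api": "move_arm", "payload": {"targets": [[[0,0,0.3],[0,0,0],1],[[0,0,1],[0,0,0],1],[[0,0,3],[0,0,0],1],[[0,0,6],[0,0,0],1],[[0,0,9],[0,0,0],1],[[0,0,10],[0,0,0],1],[[0,0,10],[0,0,0],1],[[0,0,10],[0,0,0],1]]}}

```text
time_s: 4.63
eef_pos: [543.9, 146.3, 109.9]
orientation: [0.545, -0.45, 0.545, 0.45]
contact_force: [-0.5, -0.2, -5.9]
width: 0.175
```

```bash
python3 - <<'E'
from h import *
s=r.state();print(s['time_s'],s['eef_pos'],yaw()[0],s['contact_force'],s['width'])
P=r.camera_params('wrist'); save('wrist','w2')
e=s['eef_pos']
Y=np.radians(yaw()[0]); u=np.array([-np.sin(Y),np.cos(Y)]); x=np.array([np.cos(Y),np.sin(Y)])
for a,b in [(0,42),(0,-42),(30,-60),(-30,-60)]:
    p=np.r_[e[:2]+a*x+b*u, e[2]-3]; print(np.round(proj('wrist',p,P),1))
E
```

```text
4.6333 [543.87967279 146.25181085 109.85651306] -10.947143640659313 [-0.50294664 -0.23739681 -5.85900804] 0.1748667921572756
[257.  306.6]
[257.3 170.2]
[196.1 134.5]
[318.7 134.6]
```

View pics/w2.png

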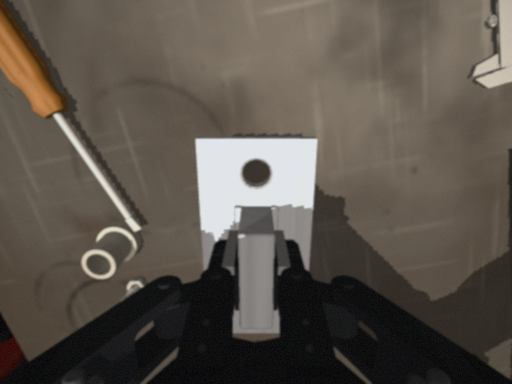

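Emit:
{"api": "move_arm", "payload": {"targets": [[[0,-1,2],[0,0,0],1],[[0,-4,5],[0,0,1],1],[[0,-8,8],[0,0,2],1],[[0,-12,9],[0,0,3],1],[[0,-16,9],[0,0,3.9],1],[[0,-20,9],[0,0,3.9],1],[[0,-22.5,9],[0,0,3.9],1],[[0,-23,9],[0,0,3.9],1]]}}

```text
time_s: 5.35
eef_pos: [542.7, -87.6, 197.8]
orientation: [0.529, -0.467, 0.532, 0.468]
contact_force: [0.6, 1.3, -4.8]
width: 0.176
```

Emit:
{"api": "move_arm", "payload": {"targets": [[[0,0,0],[0,0,0],1],[[0,0,0],[0,0,0],1]]}}

```text
time_s: 5.52
eef_pos: [543.6, -84.0, 198.3]
orientation: [0.529, -0.467, 0.531, 0.469]
contact_force: [-0.1, 0.1, -4.7]
width: 0.18
```

```bash
python3 - <<'E'
from h import *
s=r.state();print(s['time_s'],s['eef_pos'],yaw()[0],s['contact_force'],s['width'])
P=r.camera_params('wrist'); save('wrist','w3'); print(np.round(P['cam_to_world'],5).tolist())
e=s['eef_pos']
a=cv2.imread('pics/w3.png')
cv2.imwrite('pics/w3b.png',cv2.resize(a[0:280,136:376+0],(686,800)[:2] if 0 else (514,600),interpolation=cv2.INTER_CUBIC))
for p in([535.5,-139.2,56],[525,-222.4,56],[588.3,-60,51],[508.6,-51.5,51]):print(np.round(proj('wrist',p,P),1))
E
```

```text
5.5167 [543.55702315 -83.98868682 198.28670022] -7.109506586853796 [-0.1437272   0.10898294 -4.68398106] 0.18033954758513762
[[-0.99239, -0.11795, -0.03532, 534.86525], [0.12309, -0.94355, -0.30752, -163.54208], [0.00294, -0.30953, 0.95088, 340.28861], [0.0, 0.0, 0.0, 1.0]]
[257.3 118.7]
[257.7  18.4]
[216.5 201.3]
[292.9 200. ]
```

View pics/w3b.png

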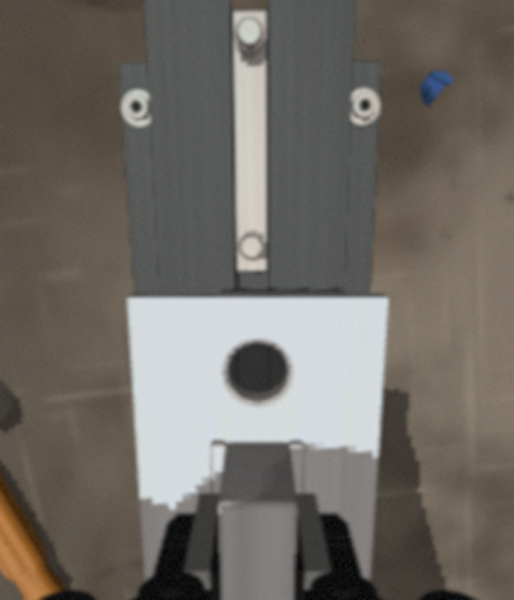

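```bash
python3 - <<'E'
from h import *
P={'vertical_fov':r.camera_params('wrist')['vertical_fov'],'cx':255.695,'cy':187.507,'cam_to_world':[[-0.99239, -0.11795, -0.03532, 534.86525], [0.12309, -0.94355, -0.30752, -163.54208], [0.00294, -0.30953, 0.95088, 340.28861], [0.0, 0.0, 0.0, 1.0]]}
k=514/240
W=lambda x,y,z:onz('w',136+x/k,y/k,z,P)
s2,s1=W(249.5,31,56),W(251.2,245,56); d=s1-s2
print(s1,s2,'mid',(s1+s2)/2,np.hypot(*d[:2]),np.degrees(np.arctan2(-d[0],d[1])))
b=(W(136.5,107,10),W(366,105,10));print('bolts',b,(b[0]+b[1])/2)
h=W(258,371,198.3-3); Y=np.radians(-7.11);u=np.array([-np.sin(Y),np.cos(Y)]);print('hole',h,'plate centre',h[:2]+42*u,'-tcp',h[:2]+42*u-[543.557,-83.989])
c=(W(127,297,195.3)+W(389,297,195.3))/2;print('edge ctr',c, c[:2]+60*u-[543.557,-83.989])
a=cv2.imread('pics/w3.png')
# edges of block/strip at several rows
g=cv2.cvtColor(a,cv2.COLOR_BGR2GRAY).astype(int)
for row in(40,60,80,100): print(row,g[row,236:270].tolist())
E
```

```text
[ 538.77382894 -143.56912056   56.        ] [ 529.03663547 -225.86978091   56.        ] mid [ 533.90523221 -184.71945074   56.        ] 82.87467423869928 -6.747438023191428
bolts (array([ 585.74475601, -210.76069854,   10.        ]), array([ 476.7787588 , -198.16446229,   10.        ])) [ 531.2617574  -204.46258042   10.        ]
hole [ 538.9179261  -124.20045604  195.3       ] plate centre [544.11646222 -82.52342133] -tcp [0.55946222 1.46557867]
edge ctr [ 536.75023089 -141.64431294  195.3       ] [0.61971105 1.88330808]
40 [87, 91, 89, 88, 87, 90, 87, 81, 96, 144, 188, 203, 204, 199, 203, 204, 204, 200, 199, 199, 197, 200, 195, 174, 126, 84, 83, 89, 92, 91, 88, 90, 90, 90]
60 [89, 90, 88, 89, 87, 90, 89, 84, 78, 122, 177, 201, 204, 204, 203, 204, 207, 205, 203, 202, 201, 199, 198, 179, 129, 84, 84, 90, 91, 90, 90, 89, 88, 90]
80 [89, 91, 90, 89, 88, 88, 89, 84, 77, 107, 165, 197, 205, 204, 203, 204, 206, 206, 205, 204, 203, 205, 201, 181, 132, 86, 81, 89, 90, 88, 88, 87, 88, 88]
100 [87, 88, 88, 87, 88, 87, 88, 86, 82, 101, 152, 190, 203, 204, 202, 204, 208, 205, 206, 204, 204, 203, 202, 185, 134, 86, 82, 89, 88, 88, 88, 87, 87, 89]
```

Emit:
{"api": "move_arm", "payload": {"targets": [[[-0.3,-3,-1],[0,0,0.3],1],[[-0.7,-6.5,-4],[0,0,0.3],1],[[-1.03,-9,-7],[0,0,0.3],1],[[-1.03,-10.1,-9.5],[0,0,0.3],1],[[-1.03,-10.23,-11],[0,0,0.3],1],[[-1.03,-10.23,-11.5],[0,0,0.3],1],[[-1.03,-10.23,-11.7],[0,0,0.3],1],[[-1.03,-10.23,-11.7],[0,0,0.3],1]]}}

```text
time_s: 6.23
eef_pos: [534.9, -185.0, 83.5]
orientation: [0.528, -0.47, 0.528, 0.47]
contact_force: [0.5, -0.5, -3.7]
width: 0.177
```

Emit:
{"api": "move_arm", "payload": {"targets": [[[0,0,0],[0,0,0],1],[[0,0,0],[0,0,0],1]]}}

```text
time_s: 6.4
eef_pos: [535.4, -185.3, 84.8]
orientation: [0.529, -0.471, 0.527, 0.47]
contact_force: [0.1, 1.0, -4.6]
width: 0.179
```

```bash
python3 - <<'E'
from h import *
s=r.state();print(s['time_s'],s['eef_pos'],yaw()[0],s['contact_force'],s['ft_torque'],s['width'])
save('wrist','w4');save('side','s4');save('top','t4')
a,b,c=[cv2.imread(f'pics/{n}.png') for n in('w4','s4','t4')]
f=lambda i,x,y,w,h,W,H:cv2.resize(i[y:y+h,x:x+w],(W,H),interpolation=cv2.INTER_CUBIC)
cv2.imwrite('pics/c4.png',np.hstack([f(a,136,40,240,280,400,467),f(b,220,130,80,93,400,467)]))
E
```

```text
6.4 [ 535.41888985 -185.26244347   84.78113917] -6.632497485872616 [ 0.12092273  1.03585785 -4.6346899 ] [ 0.02158262 -0.00580276  0.02549271] 0.17886665119327727
```

View pics/c4.png

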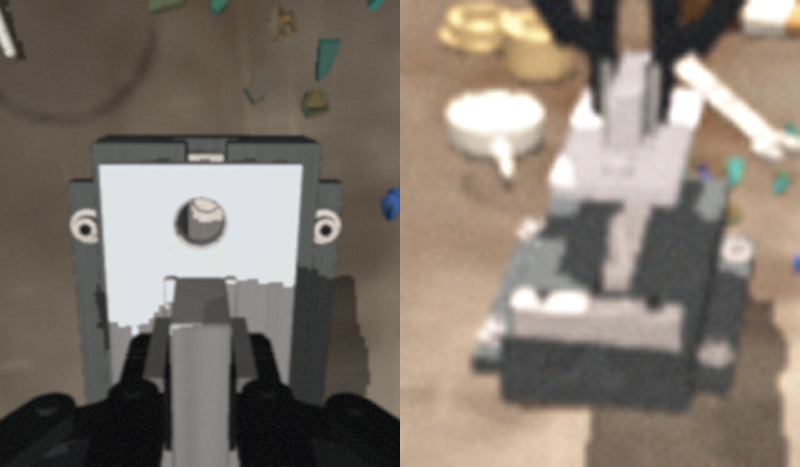

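```bash
python3 - <<'E'
from h import *
a=cv2.imread('pics/w4.png')
cv2.imwrite('pics/z4.png',cv2.resize(a[150:200,232:282],(600,600),interpolation=cv2.INTER_CUBIC))
P=r.camera_params('wrist')
for n,(x,y,z) in {'hole':(256.6,173.2,84.8-3),'tip':(260.2,165.4,56)}.items(): print(n,onz('wrist',x,y,z,P))
E
```

```text
hole [ 530.41726927 -225.99349453   81.8       ]
tip [ 528.53450543 -223.50519964   56.        ]
```

View pics/z4.png

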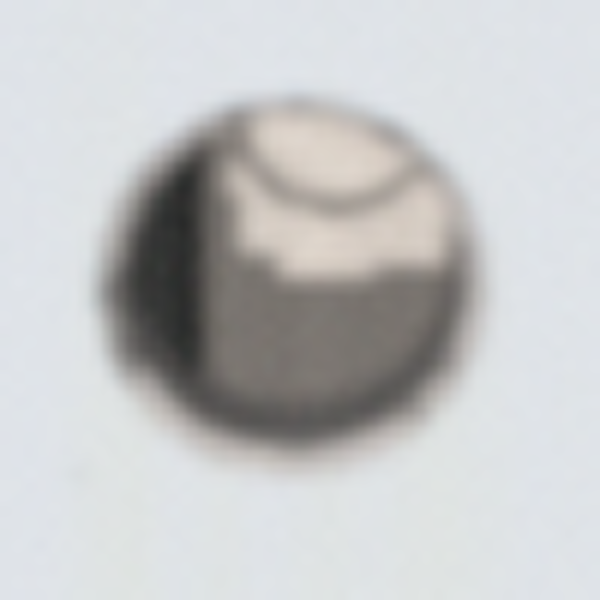

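Emit:
{"api": "move_arm", "payload": {"targets": [[[-0.2,-0.08,-0.4],[0,0,0],1],[[-0.2,-0.08,-0.8],[0,0,0],1],[[-0.2,-0.08,-1.1],[0,0,0],1],[[-0.2,-0.08,-1.3],[0,0,0],1],[[-0.2,-0.08,-1.3],[0,0,0],1],[[-0.2,-0.08,-1.3],[0,0,0],1]]}}

```text
time_s: 7.05
eef_pos: [532.1, -186.8, 70.1]
orientation: [0.528, -0.47, 0.529, 0.47]
contact_force: [-0.6, 0.1, -5.8]
width: 0.179
```

Emit:
{"api": "move_arm", "payload": {"targets": [[[0,0,0],[0,0,0],1],[[0,0,0],[0,0,0],1]]}}

```text
time_s: 7.22
eef_pos: [532.4, -186.8, 70.5]
orientation: [0.528, -0.47, 0.528, 0.47]
contact_force: [-0.6, 0.7, -5.0]
width: 0.174
```

```bash
cat >> h.py <<'E'
def st():
    s=r.state(); print(round(s['time_s'],2),s['eef_pos'].round(2),'yaw',yaw()[0].round(2),'F',s['contact_force'].round(1),'T',s['ft_torque'].round(2),round(s['width'],3)); return s
E
python3 - <<'E'
from h import *
st()
P=r.camera_params('wrist'); save('wrist','w5'); print(P['cam_to_world'].round(4).tolist())
a=cv2.imread('pics/w5.png')
cv2.imwrite('pics/z5.png',cv2.resize(a[150:200,232:282],(600,600),interpolation=cv2.INTER_CUBIC))
E
```

```text
7.22 [ 532.37 -186.8    70.47] yaw -6.72 F [-0.6  0.7 -5. ] T [ 0.05 -0.03 -0.02] 0.174
[[-0.9932, -0.1103, -0.0367, 523.7045], [0.1162, -0.9443, -0.3078, -266.4103], [-0.0007, -0.31, 0.9507, 212.4338], [0.0, 0.0, 0.0, 1.0]]
```

View pics/z5.png

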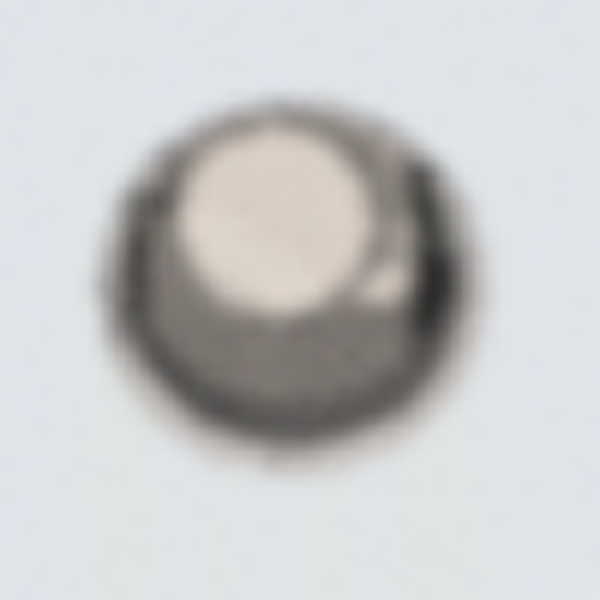

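```bash
python3 - <<'E'
from h import *
P=r.camera_params('wrist')
t=onz('wrist',254.9,168.2,56,P);h=onz('wrist',256.4,173.3,67.8,P);print(t,h,t-h)
st()
E
```

```text
[ 528.87187563 -226.83417262   56.        ] [ 528.03566947 -227.07594086   67.8       ] [  0.83620616   0.24176824 -11.8       ]
7.27 [ 532.35 -186.78   70.49] yaw -6.71 F [-0.6  0.7 -5.1] T [-0.07  0.06  0.03] 0.176
```

Emit:
{"api": "move_arm", "payload": {"targets": [[[0.08,0.02,-0.1],[0,0,0],1],[[0.08,0.02,-0.2],[0,0,0],1],[[0.08,0.02,-0.3],[0,0,0],1],[[0.08,0.02,-0.4],[0,0,0],1],[[0.08,0.02,-0.45],[0,0,0],1],[[0.08,0.02,-0.5],[0,0,0],1]]}}

```text
time_s: 7.77
eef_pos: [532.9, -186.6, 65.2]
orientation: [0.528, -0.47, 0.528, 0.47]
contact_force: [0.8, -0.4, -4.3]
width: 0.179
```

Emit:
{"api": "move_arm", "payload": {"targets": [[[0,0,-0.05],[0,0,0],1],[[0,0,-0.1],[0,0,0],1],[[0,0,-0.1],[0,0,0],1]]}}

```text
time_s: 8.02
eef_pos: [533.0, -186.6, 64.3]
orientation: [0.528, -0.47, 0.528, 0.47]
contact_force: [0.4, 0.1, -4.3]
width: 0.177
```

```bash
python3 -c "
from h import *
st()"
```

```text
8.02 [ 532.99 -186.58   64.28] yaw -6.72 F [ 0.4  0.1 -4.3] T [ 0.04 -0.04  0.05] 0.177
```

Emit:
{"api": "move_arm", "payload": {"targets": [[[0,0,-0.08],[0,0,0],1],[[0,0,-0.16],[0,0,0],1],[[0,0,-0.24],[0,0,0],1],[[0,0,-0.32],[0,0,0],1],[[0,0,-0.4],[0,0,0],1],[[0,0,-0.4],[0,0,0],1]]}}

```text
time_s: 8.52
eef_pos: [532.9, -186.5, 60.2]
orientation: [0.528, -0.47, 0.529, 0.47]
contact_force: [0.3, 0.3, -4.4]
width: 0.177
```

Emit:
{"api": "move_arm", "payload": {"targets": [[[0,0,-0.08],[0,0,0],1],[[0,0,-0.16],[0,0,0],1],[[0,0,-0.24],[0,0,0],1],[[0,0,-0.32],[0,0,0],1],[[0,0,-0.4],[0,0,0],1],[[0,0,-0.48],[0,0,0],1],[[0,0,-0.48],[0,0,0],1]]}}

```text
time_s: 9.1
eef_pos: [532.9, -186.5, 55.4]
orientation: [0.528, -0.47, 0.528, 0.47]
contact_force: [-0.5, 0.3, -4.5]
width: 0.174
```

```bash
python3 -c "
from h import *
st(); save('side','s6');save('wrist','w6')
a,b=[cv2.imread(f'pics/{n}.png') for n in('w6','s6')]
f=lambda i,x,y,w,h,W,H:cv2.resize(i[y:y+h,x:x+w],(W,H),interpolation=cv2.INTER_CUBIC)
cv2.imwrite('pics/c6.png',np.hstack([f(a,186,100,140,163,400,467),f(b,220,130,80,93,400,467)]))
"
```

```text
9.1 [ 532.91 -186.53   55.37] yaw -6.71 F [-0.5  0.3 -4.5] T [ 0.01  0.02 -0.01] 0.174
```

View pics/c6.png

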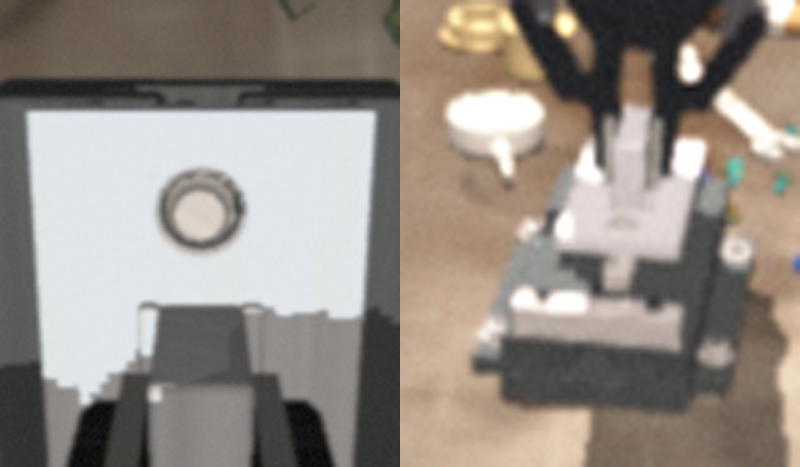

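Emit:
{"api": "move_arm", "payload": {"targets": [[[0,0,-0.1],[0,0,0],1],[[0,0,-0.2],[0,0,0],1],[[0,0,-0.3],[0,0,0],1],[[0,0,-0.4],[0,0,0],1],[[0,0,-0.5],[0,0,0],1],[[0,0,-0.6],[0,0,0],1],[[0,0,-0.7],[0,0,0],1],[[0,0,-0.75],[0,0,0],1]]}}

```text
time_s: 9.87
eef_pos: [532.9, -186.5, 47.9]
orientation: [0.528, -0.47, 0.528, 0.47]
contact_force: [0.0, 0.4, -4.7]
width: 0.179
```

Emit:
{"api": "move_arm", "payload": {"targets": [[[0,0,-0.03],[0,0,0],1],[[0,0,-0.07],[0,0,0],1],[[0,0,-0.1],[0,0,0],1],[[0,0,-0.13],[0,0,0],1],[[0,0,-0.17],[0,0,0],1],[[0,0,-0.2],[0,0,0],1],[[0,0,-0.2],[0,0,0],1]]}}

```text
time_s: 10.45
eef_pos: [533.0, -186.5, 46.0]
orientation: [0.528, -0.47, 0.528, 0.47]
contact_force: [0.2, -0.6, -4.5]
width: 0.178
```

Emit:
{"api": "move_arm", "payload": {"targets": [[[0,0,-0.03],[0,0,0],1],[[0,0,-0.06],[0,0,0],1],[[0,0,-0.09],[0,0,0],1],[[0,0,-0.12],[0,0,0],1],[[0,0,-0.12],[0,0,0],1]]}}

```text
time_s: 10.87
eef_pos: [533.0, -186.6, 44.8]
orientation: [0.528, -0.47, 0.528, 0.47]
contact_force: [0.1, -0.1, -5.3]
width: 0.176
```

Emit:
{"api": "move_arm", "payload": {"targets": [[[0,0,-0.02],[0,0,0],1],[[0,0,-0.04],[0,0,0],1],[[0,0,-0.06],[0,0,0],1],[[0,0,-0.06],[0,0,0],1]]}}

```text
time_s: 11.2
eef_pos: [533.0, -186.6, 44.7]
orientation: [0.528, -0.47, 0.528, 0.47]
contact_force: [-2.5, 1.4, 3.1]
width: 0.175
```

Emit:
{"api": "move_arm", "payload": {"targets": [[[0.012,0.1,0],[0,0,0],1],[[0.024,0.2,0],[0,0,0],1],[[0.035,0.3,0],[0,0,0],1],[[0.047,0.4,0],[0,0,0],1],[[0.06,0.5,0],[0,0,0],1],[[0.07,0.6,0],[0,0,0],1],[[0.082,0.7,0],[0,0,0],1],[[0.094,0.8,0],[0,0,0],1]]}}

```text
time_s: 11.87
eef_pos: [534.2, -180.3, 44.7]
orientation: [0.528, -0.471, 0.529, 0.469]
contact_force: [-1.1, -13.3, 0.4]
width: 0.176
```

```bash
python3 -c "
from h import *
st()"
```

```text
11.87 [ 534.16 -180.25   44.73] yaw -6.7 F [ -1.1 -13.3   0.4] T [-4.33  0.44  0.  ] 0.176
```

Emit:
{"api": "move_arm", "payload": {"targets": [[[0.018,0.15,0],[0,0,0],1],[[0.035,0.3,0],[0,0,0],1],[[0.053,0.45,0],[0,0,0],1],[[0.07,0.6,0],[0,0,0],1],[[0.09,0.75,0],[0,0,0],1],[[0.105,0.9,0],[0,0,0],1],[[0.125,1.05,0],[0,0,0],1],[[0.14,1.2,0],[0,0,0],1]]}}

```text
time_s: 12.53
eef_pos: [535.6, -168.3, 44.7]
orientation: [0.528, -0.471, 0.529, 0.469]
contact_force: [-0.2, -12.6, 0.6]
width: 0.177
```

Emit:
{"api": "move_arm", "payload": {"targets": [[[0.018,0.15,0],[0,0,0],1],[[0.035,0.3,0],[0,0,0],1],[[0.053,0.45,0],[0,0,0],1],[[0.07,0.6,0],[0,0,0],1],[[0.09,0.75,0],[0,0,0],1],[[0.105,0.9,0],[0,0,0],1],[[0.125,1.05,0],[0,0,0],1],[[0.14,1.2,0],[0,0,0],1]]}}

```text
time_s: 13.2
eef_pos: [537.0, -156.2, 44.7]
orientation: [0.528, -0.471, 0.529, 0.469]
contact_force: [-2.0, -12.6, 2.0]
width: 0.181
```

```bash
python3 -c "
from h import *
st()"
```

```text
13.2 [ 536.98 -156.25   44.73] yaw -6.7 F [ -2.  -12.6   2. ] T [-4.33  0.29  0.05] 0.181
```

Emit:
{"api": "move_arm", "payload": {"targets": [[[0.018,0.15,0],[0,0,0],1],[[0.035,0.3,0],[0,0,0],1],[[0.053,0.45,0],[0,0,0],1],[[0.07,0.6,0],[0,0,0],1],[[0.09,0.75,0],[0,0,0],1],[[0.105,0.9,0],[0,0,0],1],[[0.125,1.05,0],[0,0,0],1],[[0.14,1.2,0],[0,0,0],1]]}}

```text
time_s: 13.87
eef_pos: [538.4, -144.2, 44.7]
orientation: [0.528, -0.471, 0.529, 0.469]
contact_force: [-0.5, -12.9, 1.0]
width: 0.175
```

Emit:
{"api": "move_arm", "payload": {"targets": [[[0.006,0.05,0],[0,0,0],1],[[0.012,0.1,0],[0,0,0],1],[[0.018,0.15,0],[0,0,0],1],[[0.024,0.2,0],[0,0,0],1],[[0.03,0.25,0],[0,0,0],1],[[0.035,0.3,0],[0,0,0],1],[[0.041,0.35,0],[0,0,0],1],[[0.047,0.4,0],[0,0,0],1]]}}

```text
time_s: 14.53
eef_pos: [538.9, -140.2, 44.7]
orientation: [0.528, -0.471, 0.529, 0.469]
contact_force: [0.6, -11.2, 1.2]
width: 0.172
```

```bash
python3 -c "
from h import *
st(); save('side','s7');save('top','t7')
a,b=[cv2.imread(f'pics/{n}.png') for n in('t7','s7')]
f=lambda i,x,y,w,h,W,H:cv2.resize(i[y:y+h,x:x+w],(W,H),interpolation=cv2.INTER_CUBIC)
cv2.imwrite('pics/c7.png',np.hstack([f(a,255,160,100,75,300,225),f(b,230,160,60,45,300,225)]))
"
```

```text
14.53 [ 538.9  -140.22   44.74] yaw -6.7 F [  0.6 -11.2   1.2] T [-4.28  0.23  0.07] 0.172
```

View pics/c7.png

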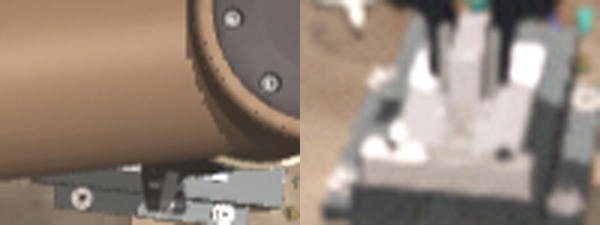

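Emit:
{"api": "move_arm", "payload": {"targets": [[[0.006,0.05,0],[0,0,0],1],[[0.012,0.1,0],[0,0,0],1],[[0.018,0.15,0],[0,0,0],1],[[0.024,0.2,0],[0,0,0],1],[[0.03,0.25,0],[0,0,0],1],[[0.035,0.3,0],[0,0,0],1],[[0.041,0.35,0],[0,0,0],1],[[0.047,0.4,0],[0,0,0],1]]}}

```text
time_s: 15.3
eef_pos: [539.4, -136.2, 44.7]
orientation: [0.528, -0.471, 0.529, 0.469]
contact_force: [-1.0, -12.4, 1.9]
width: 0.172
```

Emit:
{"api": "move_arm", "payload": {"targets": [[[0.006,0.05,0],[0,0,0],1],[[0.012,0.1,0],[0,0,0],1],[[0.018,0.15,0],[0,0,0],1],[[0.024,0.2,0],[0,0,0],1]]}}

```text
time_s: 15.63
eef_pos: [539.6, -134.2, 44.7]
orientation: [0.528, -0.47, 0.529, 0.469]
contact_force: [-0.7, -12.2, 2.6]
width: 0.178
```

Emit:
{"api": "move_arm", "payload": {"targets": [[[0.006,0.05,0],[0,0,0],1],[[0.012,0.1,0],[0,0,0],1],[[0.018,0.15,0],[0,0,0],1],[[0.024,0.2,0],[0,0,0],1]]}}

```text
time_s: 15.97
eef_pos: [539.8, -132.2, 44.7]
orientation: [0.528, -0.47, 0.529, 0.469]
contact_force: [-0.9, -13.1, 0.8]
width: 0.174
```

Emit:
{"api": "move_arm", "payload": {"targets": [[[0.005,0.04,0],[0,0,0],1],[[0.01,0.08,0],[0,0,0],1],[[0.014,0.12,0],[0,0,0],1]]}}

```text
time_s: 16.22
eef_pos: [540.0, -131.0, 44.7]
orientation: [0.528, -0.47, 0.529, 0.469]
contact_force: [-1.2, -12.7, 1.0]
width: 0.179
```

Emit:
{"api": "move_arm", "payload": {"targets": [[[0.005,0.04,0],[0,0,0],1],[[0.01,0.08,0],[0,0,0],1],[[0.014,0.12,0],[0,0,0],1]]}}

```text
time_s: 16.47
eef_pos: [540.0, -130.6, 44.8]
orientation: [0.528, -0.471, 0.529, 0.469]
contact_force: [-0.4, -20.3, 1.6]
width: 0.178
```

Emit:
{"api": "move_arm", "payload": {"targets": [[[0.005,0.04,0],[0,0,0],1],[[0.01,0.08,0],[0,0,0],1],[[0.014,0.12,0],[0,0,0],1]]}}

```text
time_s: 16.72
eef_pos: [539.9, -130.5, 44.9]
orientation: [0.527, -0.471, 0.529, 0.469]
contact_force: [-0.8, -26.8, 1.3]
width: 0.181
```

Emit:
{"api": "move_arm", "payload": {"targets": [[[-0.006,-0.05,0],[0,0,0],1],[[-0.012,-0.1,0],[0,0,0],1],[[-0.018,-0.15,0],[0,0,0],1],[[-0.024,-0.2,0],[0,0,0],1],[[-0.03,-0.25,0],[0,0,0],1]]}}

```text
time_s: 17.13
eef_pos: [540.0, -130.7, 44.8]
orientation: [0.528, -0.47, 0.529, 0.469]
contact_force: [-1.9, -6.4, 1.7]
width: 0.179
```

```bash
python3 -c "
from h import *
st()"
```

```text
17.13 [ 539.97 -130.74   44.75] yaw -6.72 F [-1.9 -6.4  1.7] T [-1.99  0.42  0.06] 0.179
```

Emit:
{"api": "move_arm", "payload": {"targets": [[[0,0,0],[0,0,0],0.5],[[0,0,0],[0,0,0],0.3],[[0,0,0],[0,0,0],0.1],[[0,0,0],[0,0,0],0],[[0,0,0],[0,0,0],0],[[0,0,0],[0,0,0],0],[[0,0,0],[0,0,0],0]], "squeeze": 20}}

```text
time_s: 17.72
eef_pos: [539.8, -129.3, 44.3]
orientation: [0.528, -0.47, 0.528, 0.47]
contact_force: [0.1, 0.6, 0.1]
width: 0.496
```

```bash
python3 -c "
from h import *
st()"
```

```text
17.72 [ 539.77 -129.29   44.25] yaw -6.7 F [0.1 0.6 0.1] T [ 0.05 -0.02  0.02] 0.496
```

Emit:
{"api": "move_arm", "payload": {"targets": [[[0,0,0.5],[0,0,0],0],[[0,0,1.5],[0,0,0],0],[[0,0,3],[0,0,0],0],[[0,0,5],[0,0,0],0],[[0,0,8],[0,0,0],0],[[0,0,11],[0,0,0],0],[[0,0,13],[0,0,0],0],[[0,0,13],[0,0,0],0]]}}

```text
time_s: 18.38
eef_pos: [542.5, -129.7, 180.4]
orientation: [0.53, -0.472, 0.526, 0.468]
contact_force: [1.5, -1.0, 0.4]
width: 0.501
```

Emit:
{"api": "move_arm", "payload": {"targets": [[[0,2,2],[0,0,0],0],[[0,4,4],[0,0,0],0],[[0,5,4],[0,0,0],0],[[0,5,4],[0,0,0],0],[[0,5,4],[0,0,0],0]]}}

```text
time_s: 18.8
eef_pos: [539.5, -79.0, 214.6]
orientation: [0.528, -0.47, 0.528, 0.47]
contact_force: [0.3, -0.4, -0.9]
width: 0.499
```

```bash
python3 -c "
from h import *
st(); save('wrist','w8');save('side','s8')
a,b=[cv2.imread(f'pics/{n}.png') for n in('w8','s8')]
f=lambda i,x,y,w,h,W,H:cv2.resize(i[y:y+h,x:x+w],(W,H),interpolation=cv2.INTER_CUBIC)
P=r.camera_params('wrist')
print([np.round(proj('wrist',p,P)) for p in ([540,-129,42],[532.6,-189,42],[547.5,-70,42])])
cv2.imwrite('pics/c8.png',np.hstack([f(a,150,0,210,315,400,600),f(b,225,145,70,105,400,600)]))
"
```

```text
18.8 [539.46 -79.05 214.55] yaw -6.64 F [ 0.3 -0.4 -0.9] T [-0.02  0.04  0.06] 0.499
[array([250., 123.]), array([250.,  60.]), array([250., 178.])]
```

View pics/c8.png

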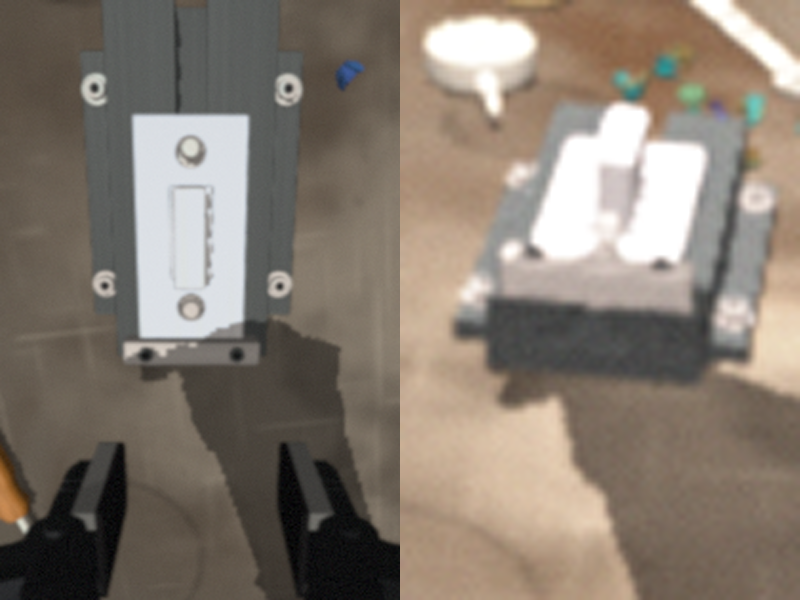

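```bash
python3 -c "
from h import *
g=cv2.cvtColor(cv2.imread('pics/w8.png'),cv2.COLOR_BGR2GRAY)
for c in (226,240,250,262,274): print(c,g[170:194,c].tolist())
P=r.camera_params('wrist')
u=np.array([.117,.993])
pe=onz('wrist',240,176.5,42,P); print('edge',pe)
for d,z in ((0,42),(0,51),(1,42),(1,34)): print(d,z,np.round(proj('wrist',np.r_[pe[:2]+d*u,z],P),1))
st()
"
```

```text
226 [224, 224, 223, 224, 224, 225, 209, 160, 110, 127, 171, 176, 130, 75, 51, 32, 23, 25, 40, 68, 88, 83, 64, 55]
240 [224, 224, 224, 224, 223, 224, 208, 158, 105, 122, 171, 195, 184, 144, 119, 116, 117, 119, 116, 114, 109, 87, 74, 70]
250 [223, 224, 224, 223, 223, 224, 209, 159, 108, 122, 168, 174, 142, 120, 119, 119, 119, 118, 118, 115, 109, 90, 73, 69]
262 [224, 223, 216, 199, 165, 141, 128, 101, 76, 81, 99, 115, 115, 114, 117, 118, 121, 117, 117, 115, 107, 88, 75, 72]
274 [151, 139, 141, 140, 140, 140, 131, 106, 79, 82, 98, 104, 78, 59, 43, 34, 26, 23, 40, 64, 86, 84, 77, 70]
edge [558.20064463 -72.58513117  42.        ]
0 42 [240.  176.5]
0 51 [239.6 178.8]
1 42 [240.  177.4]
1 34 [240.4 175.4]
18.9 [539.19 -79.78 213.79] yaw -6.72 F [ 0.4 -0.5  0.6] T [-0.05  0.03  0.01] 0.501
```

```bash
python3 -c "
from bench import r
print(r.sign_off())"
```

```text
the job is handed in; nothing more can be done
None
```

The clamp plate is down flush on the deck over both studs and pushed along the slot to the stop bar. The gripper is open and clear of everything, and the job was handed in at about 19 s of the 67 s.

- **Fitting:** I gripped the plate by its rib and lined its holes up with the stud tips, sighting one tip through a hole with the wrist camera. The holes went straight over the tips with no contact force, so I did not have to lay it on the tips and slide it about as you described. It met the deck at the expected height with about 8 N.
- **Pushing:** It went about 56 mm at roughly 13 N. The force rose to 27 N, the highest reading I saw, when the plate met the stop bar and stalled. I eased the push to about 6 N before opening the gripper.
- **Last checks:** The final pictures show both studs up through the holes and the plate end at the bar. The plate-to-bar spacing in the wrist picture was 2.5 px, against 2.3 px expected for full contact. That puts any gap at about 0.2 mm, within measuring error.
- **Not certain:**
  - Forces were read only at the end of each move, so a brief peak in between would not show.
  - I did not check the positions of the loose bushings, bolt and nut afterwards. The arm's path kept well clear of them.
  - The top and wrist cameras disagreed by about 4 mm on the stud position. I went with the wrist camera, and the fit agreed with it.

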